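# Battery check: plug in the test pin, hold the lid at 45 degrees

## Task

Check the battery box: take the red test pin from the rack and push it fully home, upright, in the red-ringed socket of the box's front ledge, and let go of it; then raise the box's orange lid to 45 degrees open and finish while still holding it there with the gripper, so that the gauge inside can be read. The lid falls shut if it is let go, so do not let go at the end. Leave the pin in its socket, and leave the other two pins and everything else on the bench where they are.

Things in the scene. Friction and masses are not known exactly. Their poses are not given: they have to be found in the camera images.
- red_mid (a point): centre (half-way up) of the red test pin, upright, 95 mm tall: below, a steel shank 8 mm thick and 35 mm long with a foot tapered to 4 mm over its last 3 mm; above, a red round grip 20 mm thick and 60 mm long. z runs up the pin; tip 47.5 mm below this point, shoulder under the grip 12.5 mm below. 45 g (0.7 to 1.4 times). Stands loosely in any of the rack's three holes, shoulder on the rack's top
- red_socket (a point): centre of the mouth of the red-ringed socket: 11 mm wide, 42 mm deep, in the flat top of the box's grey front ledge, 70 mm above the bench. Axes of the box: z up, x from ledge to hinge. Pin fully home: shoulder on the ledge, pin's centre 12.5 mm above this point. The box's wall rises 50 mm behind (+x of) it. A like, black-ringed socket (not wanted) lies 140 mm to -y
- station: the battery box, fixed: black main box 200 mm deep (x), 260 wide (y), 120 tall; grey ledge 90 mm deep, 260 wide, 70 tall in front (-x). The shut orange lid's top is 128.5 mm above the bench. Origin under the centre of the main box at bench height; z up, x from ledge to hinge. Red socket at (-150, +70, 70) mm, hinge line at x = +100, z = 120.5 mm
- lid (a joint): opening angle of the lid in rad: 0 shut (lying level), growing as its front edge rises; 0.785 is 45 degrees; stop at 1.35. It turns about the hinge with hardly any friction and falls shut by its own weight (about 0.35 kg, +-25 per cent) from any angle
- lid_bar (a point): middle of the lid's handle: a round steel bar 10 mm thick, 120 mm long, along the box's y, on posts at its ends. Lid shut: 45 mm above the lid's top (40 mm free under it), 30 mm behind the lid's front edge. Moves with the lid: in lid axes 170 mm before (-x) and 53 mm above (+z) the hinge. It can turn between fingers that pinch it
- lid_hinge (a point): middle of the lid's hinge line (along the box's y), at the box's rear top edge, 120.5 mm above the bench; its axes turn with the lid (lid 200 mm deep, 260 mm wide, 8 mm thick)
- rack: wooden pin rack, 70 (x) x 220 (y) x 42 (z) mm, fixed, origin under its centre; three holes in its top in a row along its y at -70, 0 and +70 mm, 38 mm deep, hold the pins
- black_mid (a point): the black test pin, the same size and shape as the red one, also standing in the rack; not needed. This point is its centre, half-way up
- blue_mid (a point): the blue test pin, the same size and shape as the red one, also standing in the rack; not needed. This point is its centre, half-way up
- jar: amber glass screw jar with steel cap, 60 mm diameter, 85 mm tall, origin at the centre of its underside; a bystander
- driver: yellow-handled screwdriver lying on the bench left of the box, about 0.2 m long; a bystander
- tape: yellow tape measure, 70 x 40 x 65 mm, origin at the centre of its underside; a bystander
- pack: black and yellow drill battery, 110 x 75 x 63 mm, origin at the centre of its underside; a bystander
Things that resemble listed ones, but are neither listed nor needed, are in the scene too. There is more than one size of the part that bears red_mid; the job needs the smaller.

How it is judged:
On the way, in this order (a step that is already met when the one before it is completed fails the run):
1. the red pin is fully home and upright in the red-ringed socket and let go, the lid still shut (z of red_mid in the frame of red_socket between 0.005 and 0.0165 m and horizontal distance between red_mid and red_socket below 0.006 m and angle between red_mid's own z axis and vertical below 0.12 rad and contact force between the fingers and red_pin below 0.1 N and value of joint lid below 0.15 rad), for 0.2 s.
2. the gripper holds the lid open at about 45 degrees (value of joint lid between 0.665 and 0.905 rad and contact force between the fingers and lid above 0.3 N), for 0.3 s.
At the end, for the whole second after the job is handed in: Fingers hold the lid (over 0.3 N), still, at 45 +-6.9 degrees (0.665 to 0.905 rad); red pin in the red-ringed socket, untouched by the fingers: shoulder within 4 mm of the ledge, centre within 6 mm of the socket axis, tilt under 0.12 rad. No bystander moved over 25 mm (all of step 2 and z of red_mid in the frame of red_socket between 0.005 and 0.0165 m and horizontal distance between red_mid and red_socket below 0.006 m and angle between red_mid's own z axis and vertical below 0.12 rad and contact force between the fingers and red_pin below 0.1 N and velocity of joint lid between -0.1 and 0.1 rad/s); the arm keeps its last pose, push and grip.
It fails at once if one of the other two test pins is moved by more than 25 mm (distance of any of black_mid, blue_mid from where it was at the start of the episode above 0.025 m).
It fails at once if something else on the bench is moved by more than 25 mm (distance of any of jar, driver, tape, pack from where it was at the start of the episode above 0.025 m).
It also fails if it takes over 58 s, if anything falls off the work surface, if the arm or the gripper's body presses on something with over 40 N, if the wrist force passes 120 N, or if a joint passes its speed limit or range.

## Robot

A 6-joint arm with a two-finger parallel gripper is mounted at the origin on the work surface. World frame = base frame: x ahead of the robot, y to its left, z up, the work surface at z = 0. Lengths are in m, angles in rad, forces in N, time in s.
With the tool pointing down it reaches from about 0.25 to 0.725 m from the base axis. Payload 4 kg.
Tool frame: the origin (TCP) lies between the finger pads; the fingertips stand 8 mm ahead of it and the grasp point (between the pads) lies 11 mm behind it (bot.tip_reach is the distance from the TCP to the fingertips, in m); z points along the fingers, y is the line along which they close (so a half turn about z gives the same grasp; the last joint's range is limited). The gripper opens to 85 mm and grips with 20 to 120 N. Pads are 22 mm wide; open, the fingers measure 114 mm over their backs; the gripper's body (76 mm by 85 mm) begins 54 mm behind the grasp point. The pads swing forward as they close: fully open they stand 13 mm farther back than shut.
Start: joints at [1.262, 0.241, 0.005, 1.335, 0, 1.571], TCP at [0.152, 0.476, 0.239] pointing down, gripper open.
Joint ranges: [-2.72, 2.72], [-1.05, 1.87], [-1.09, 1.28], [-1.99, 2.15], [-1.42, 1.44], [-3.14, 3.14]. Speed limits (rad/s): [2.79, 2.79, 3.14, 3.14, 3.14, 3.14].

## Interface

Orientations are given as a unit quaternion [x, y, z, w].
In Python, from workcell import bot gives the robot as it stands.
- The arm moves only by the tool move_arm, never from a script. Its argument "deltas" is a list of rows, each a list of 7 numbers: the opening, from 0 (shut) to 1 (fully open), then the shift along the tool's x, y, z in mm, then the turn, a rotation vector about the tool's x, y, z in degrees. In form: [[gripper, tx, ty, tz, ax, ay, az], ...]. A call has 1 to 10 rows; each row shifts and turns the commanded pose from where the row before left it, along the tool's axes as they then stand; what a row does not reach is not made up. A row lasts 1/12 s, in which the tool goes at most 41.7 mm and 7.16 degrees, less where a joint would pass 70% of its speed; a pose out of reach is approached as far as the arm can. A call is refused whole if a number of a shift passes 41.7 or a number of a turn 7.16, either way. A call with a gripper value outside its range is refused whole. The fingers move at their own pace and stop on an object; the grip force is fixed at half the most. Time passes only in rows, so rows that do not move let the fingers close. It gives the time, the measured TCP pose, the force, the opening and the grip force at its end, in the units of the state.
- bot.get_obs(): the state, without advancing time (a new reading comes with each control period).
- bot.camera(name): name is "scene" or "top" or "wrist"; returns the picture (420x560x3 uint8, blue, green, red); there is no depth.
- bot.calibration(name): a dict with "K" (3x3 intrinsics, pixels), "position" and "orientation" of the camera in the world. Camera axes: x right, y down, z forward; pixel columns grow to the right and rows downward; lengths in m; the calibration is good to about 2 mm. The wrist camera is an equidistant fisheye: a pixel r from the principal point sees the ray r / f radians off the axis. A picture is of the moment at which its call begins: read the wrist's pose just before it. calibration takes no time and is no camera call; for the wrist camera it gives the pose at the moment of the call.
- bot.job_done(): hands the job in; it is judged then, once.
Trained networks look in the newest picture that a camera, given by its name, has taken for a name from the list of things; names that differ only in an ending like _2 or _b are one class to them, and where a whole thing is asked for, a point or a joint stands for the part that bears it (a point fixed in the world has none). Each returns a list of dicts, best first, with "conf" (0 to 1); they miss things now and then, are a little off and sometimes report something else, mostly with a low value. They report only what shows in the picture. A call takes as long as a camera call. They do not tell look-alikes from the thing itself.
- bot.outline_of(query, camera): "pixels" (420x560 bool, what is visible of it) and "rect" ([left, top, width, height] in pixels, round what is visible of it).
The state is a dict: "clock": time; "joint_pos": joint angles; "joint_vel": joint speeds; "tau": joint torques, N m; "eef_pos": TCP position; "tool_rot": TCP orientation; "ft_force": force on the tool from outside, world axes, zero at the start; "ft_torque": the same for the moment, N m; "grip_width": finger opening in m; "grasp_force": force on a finger pad.
Only numpy, scipy, OpenCV 4.12 (cv2) and the standard library are available. Lean on these libraries where they do the work, as an engineer would, in place of code of your own. Each camera call takes 0.05 s, during which the arm holds its last target. There are 200 camera calls.

## Working session

There is one attempt and no reset: what is moved stays moved. The work goes in short steps, Python scripts to look and compute and a tool call to move; the robot and the scene stay as the last step left them, time stands still between calls to the robot, and variables do not carry over. Pictures are saved under pics/ and viewed, at most 10 in all, crops included, and the job is handed in when it is done.

Besides the shell and the picture viewer there is one more tool, called by a JSON object that holds its "name" and its "arguments". move_arm: Moves the arm, as the interface text tells. Its arguments: {"type":"object","properties":{"deltas":{"type":"array","items":{"type":"array","items":{"type":"number"}}}},"required":["deltas"]}

```bash
mkdir -p pics; ls
cat > h.py <<'E'
import numpy as np, cv2
from workcell import bot
from scipy.spatial.transform import Rotation as R
def ray(cam,uv,c=None):
    c=c or bot.calibration(cam);K=np.array(c["K"]);x=(uv[0]-K[0,2])/K[0,0];y=(uv[1]-K[1,2])/K[1,1]
    if cam=="wrist":
        r=np.hypot(x,y);d=np.array([x/r*np.sin(r),y/r*np.sin(r),np.cos(r)]) if r>1e-9 else np.array([0,0,1.])
    else: d=np.array([x,y,1.])/np.sqrt(x*x+y*y+1)
    return np.array(c["position"]),R.from_quat(c["orientation"]).apply(d)
def atz(cam,uv,z,c=None):
    p,d=ray(cam,uv,c);return p+d*(z-p[2])/d[2]
def proj(cam,P,c=None):
    c=c or bot.calibration(cam);K=np.array(c["K"]);q=R.from_quat(c["orientation"]).inv().apply(np.array(P)-c["position"])
    if cam=="wrist":
        r=np.hypot(q[0],q[1]);t=np.arctan2(r,q[2]);x,y=q[:2]/r*t
    else: x,y=q[:2]/q[2]
    return np.array([K[0,0]*x+K[0,2],K[1,1]*y+K[1,2]])
E
python3 - <<'E'
from h import *
for n in ["scene","top"]:
    im=bot.camera(n);cv2.imwrite(f"pics/{n}0.png",im);c=bot.calibration(n);print(n,np.round(c["position"],3),np.round(c["orientation"],3),c["K"])
    for q in ["red_mid","black_mid","blue_mid","station","lid","rack","jar"]:
        print(q,[(round(d["conf"],2),[int(v) for v in d["rect"]]) for d in bot.outline_of(q,n)[:4]])
o=bot.get_obs();print(o)
E
```

```text
pics
scene [ 1.26  -0.404  0.662] [ 0.768  0.427 -0.23  -0.418] [[406.5243512    0.         281.3831134 ]
 [  0.         406.5243512  204.56716944]
 [  0.           0.           1.        ]]
red_mid [(0.7, [65, 217, 25, 53]), (0.62, [95, 252, 16, 24]), (0.31, [251, 167, 132, 80])]
black_mid [(0.52, [228, 166, 148, 120]), (0.51, [163, 243, 12, 23])]
blue_mid [(0.68, [129, 249, 11, 23])]
station [(0.73, [230, 166, 152, 119])]
lid [(0.8, [248, 165, 134, 83])]
rack [(0.78, [83, 253, 106, 49])]
jar [(0.6, [230, 287, 31, 53])]
top [0.47  0.023 1.122] [ 0.712 -0.701  0.023 -0.03 ] [[381.14134601   0.         277.71236673]
 [  0.         381.14134601 206.36611024]
 [  0.           0.           1.        ]]
red_mid [(0.6, [422, 224, 12, 7]), (0.55, [426, 259, 29, 11]), (0.28, [202, 143, 103, 118])]
black_mid [(0.52, [373, 209, 11, 8]), (0.44, [199, 143, 105, 117])]
blue_mid [(0.38, [398, 219, 10, 7]), (0.21, [200, 145, 101, 80])]
station [(0.69, [198, 142, 105, 120])]
lid [(0.73, [201, 144, 101, 80])]
rack [(0.83, [353, 202, 85, 44])]
jar [(0.64, [337, 128, 24, 23])]
{'clock': 0.8, 'joint_pos': array([ 1.26199738e+00,  2.40565253e-01,  5.02823486e-03,  1.33519282e+00,
       -2.36074393e-05,  1.57086313e+00]), 'joint_vel': array([ 1.58469267e-03,  2.00557370e-04,  4.18659325e-05, -6.64081470e-04,
       -1.03914355e-05, -9.83882243e-05]), 'tau': array([-4.25041787e-05, -3.72152603e+01,  2.52677375e+01,  7.93446179e-04,
        3.58769547e-07, -5.23484189e-06]), 'eef_pos': array([0.1519688 , 0.47636273, 0.23933464]), 'tool_rot': array([1.53819749e-01, 9.88098924e-01, 3.10334684e-05, 1.67746959e-05]), 'ft_force': array([ 0.39965602, -0.59608826,  0.06253792]), 'ft_torque': array([ 0.01356492, -0.02448075,  0.03107139]), 'grasp_force': 0.0, 'grip_width': 0.08540379775782535}
```

Run:
```python
import cv2,numpy as np
t=cv2.imread("pics/top0.png");s=cv2.imread("pics/scene0.png")
a=cv2.resize(t[110:310,170:480],None,fx=2.5,fy=2.5,interpolation=3);cv2.imwrite("pics/t1.png",a)
a=cv2.resize(s[150:350,50:400],None,fx=2.2,fy=2.2,interpolation=3);cv2.imwrite("pics/s1.png",a)
```

```text
(no output)
```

View pics/t1.png

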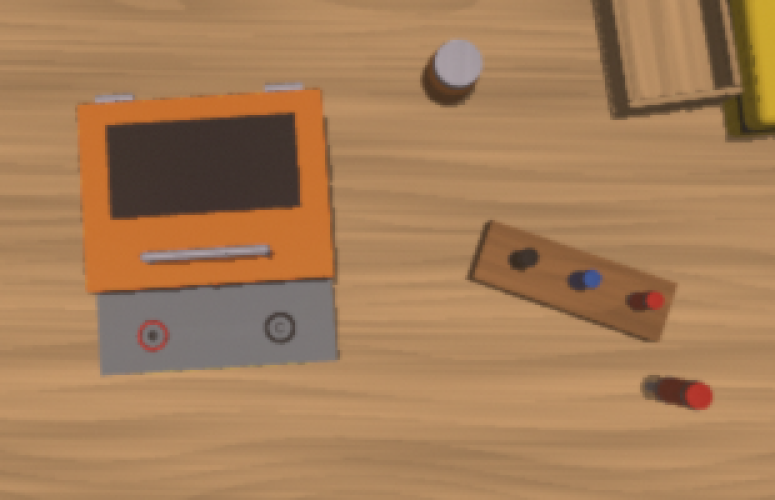

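View pics/s1.png

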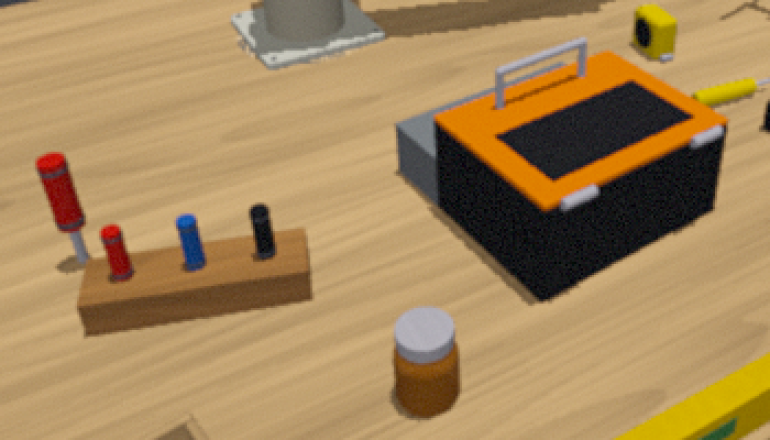

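The wanted red pin is at the rack's right end, cap at about (432,230) in the top view. The larger red one stands free at about (449,268). The red socket is at about (231,244), the black one at (282,241), and the bar spans (227,213) to (278,211).

Run:
```python
from h import *
im=bot.camera("top")
hsv=cv2.cvtColor(im,cv2.COLOR_BGR2HSV)
m=(((hsv[...,0]<8)|(hsv[...,0]>172))&(hsv[...,1]>120)&(hsv[...,2]>60)).astype(np.uint8)
n,l,s,c=cv2.connectedComponentsWithStats(m)
for i in range(1,n):
    if s[i,4]>8: print(s[i],np.round(c[i],1))
    
P=lambda u,z:np.round(atz("top",(170+u[0]/2.5-.3,110+u[1]/2.5-.3),z)*1000,1)
red=P((655,300),.102);blk=P((531,258),.102);blu=P((592,279),.102);big=P((699,397),.145)
print(red,blu,blk,big,np.linalg.norm(red-blk),"rack yaw",np.degrees(np.arctan2(*(blk-red)[1::-1])))
rs=P((153,335),.07);bs=P((280,327),.07);d=rs-bs;print(rs,bs,np.linalg.norm(d),"box yaw",np.degrees(np.arctan2(-d[0],d[1])))
b=[P((142,258),.1735),P((270,250),.1735)];print(b,(b[0]+b[1])/2,np.linalg.norm(b[0]-b[1]))
for z,u in((.1285,(90,292)),(.1285,(334,278))):print("lid front",P(u,z))
e=bot.get_obs();print(R.from_quat(e["tool_rot"]).as_matrix().round(3),bot.tip_reach)
c=bot.calibration("wrist");print(c)
```

```text
[ 27 108   8   6  27] [ 30.3 110.7]
[422 226  14   8  73] [428.9 229.8]
[225 238  12  13  43] [230.5 243.9]
[433 262  22  12 170] [444.3 266.9]
[ 491.3 -377.7  102. ] [ 512.6 -311.   102. ] [ 534.1 -246.1  102. ] [ 393.1 -403.8  145. ] 138.38497028218057 rack yaw 71.9840256433407
[444.5 160.8  70. ] [455.6  21.1  70. ] 140.1402868557076 box yaw 4.5429479277614355
[array([523.4, 160.2, 173.5]), array([533.4,  32.5, 173.5])] [528.4   96.35 173.5 ] 128.09094425446318
lid front [489.5 220.1 128.5]
lid front [508.2 -34.2 128.5]
[[-0.953  0.304  0.   ]
 [ 0.304  0.953  0.   ]
 [ 0.     0.    -1.   ]] 0.008
{'K': array([[325.1922621 ,   0.        , 281.94993705],
       [  0.        , 325.1922621 , 210.18861744],
       [  0.        ,   0.        ,   1.        ]]), 'position': array([0.08543569, 0.49778341, 0.37333   ]), 'orientation': array([0.79966171, 0.58377653, 0.08295458, 0.11342244])}
```

{"name": "move_arm", "arguments": {"deltas": [[0.6,-24.3,-29.6,0,0,0,0],[0.6,-24.3,-29.6,0,0,0,0],[0.6,-24.3,-29.6,0,0,0,0],[0.6,-24.3,-29.6,0,0,0,0],[0.6,-24.3,-29.6,0,0,0,0],[0.6,-24.3,-29.6,0,0,0,0],[0.6,-24.3,-29.6,0,0,0,0],[0.6,-24.3,-29.6,0,0,0,0],[0.6,-24.3,-29.6,0,0,0,0],[0.6,-24.3,-29.6,0,0,0,0]]}}

```text
clock: 1.68
eef_pos: [0.2937, 0.1189, 0.2397]
tool_rot: [0.153, 0.988, 0.0, 0.001]
ft_force: [1.1, 0.9, 0.4]
grip_width: 0.0511
grasp_force: 0.0
```

{"name": "move_arm", "arguments": {"deltas": [[0.6,-24.3,-29.6,0,0,0,0],[0.6,-24.3,-29.6,0,0,0,0],[0.6,-24.3,-29.6,0,0,0,0],[0.6,-24.3,-29.6,0,0,0,0],[0.6,-24.3,-29.6,0,0,0,0],[0.6,-24.3,-29.6,0,0,0,0],[0.6,-24.3,-29.6,0,0,0,0],[0.6,-24.3,-29.6,0,0,0,0],[0.6,-24.3,-29.6,0,0,0,0],[0.6,-24.3,-29.6,0,0,0,0]]}}

```text
clock: 2.52
eef_pos: [0.4353, -0.2375, 0.2394]
tool_rot: [0.154, 0.988, -0.0, 0.0]
ft_force: [0.7, 0.3, -0.4]
grip_width: 0.051
grasp_force: 0.0
```

{"name": "move_arm", "arguments": {"deltas": [[0.6,-24.3,-29.6,0,0,0,0],[0.6,-24.3,-29.6,0,0,0,0],[0.6,-24.3,-29.6,0,0,0,0],[0.6,-24.3,-29.6,0,0,0,0],[0.6,0,0,0,0,0,0],[0.6,0,0,0,0,0,0]]}}

```text
clock: 3.02
eef_pos: [0.4915, -0.3794, 0.2369]
tool_rot: [0.155, 0.988, 0.001, -0.001]
ft_force: [0.0, 0.5, -0.4]
grip_width: 0.051
grasp_force: 0.0
```

Run:
```python
from h import *
o=bot.get_obs();c=bot.calibration("wrist");im=bot.camera("wrist");cv2.imwrite("pics/w1.png",im)
print(o["clock"],o["eef_pos"],o["joint_pos"].round(2),R.from_quat(o["tool_rot"]).as_matrix().round(3))
print("exp",proj("wrist",(.4913,-.3777,.102),c),proj("wrist",(.4913,-.3777,.042),c))
hsv=cv2.cvtColor(im,cv2.COLOR_BGR2HSV)
m=(((hsv[...,0]<8)|(hsv[...,0]>172))&(hsv[...,1]>120)&(hsv[...,2]>60)).astype(np.uint8)
n,l,s,cc=cv2.connectedComponentsWithStats(m)
for i in range(1,n):
    if s[i,4]>30: print(s[i],np.round(cc[i],1),atz("wrist",cc[i],.102,c).round(4))
```

```text
3.0167 [ 0.49153542 -0.37937681  0.23688577] [-0.66  0.49  0.36  1.45  0.   -0.35] [[-0.952  0.306 -0.002]
 [ 0.306  0.952  0.002]
 [ 0.003  0.001 -1.   ]]
exp [283.31762681 200.73907154] [283.00430247 186.37144031]
[ 198    0   32   44 1015] [213.5  19.8] [ 0.3247 -0.385   0.102 ]
[206  44  26  13 221] [218.7  49. ] [ 0.3516 -0.3886  0.102 ]
[272 178  23  33 571] [282.6 194.5] [ 0.4859 -0.3766  0.102 ]
```

View pics/w1.png

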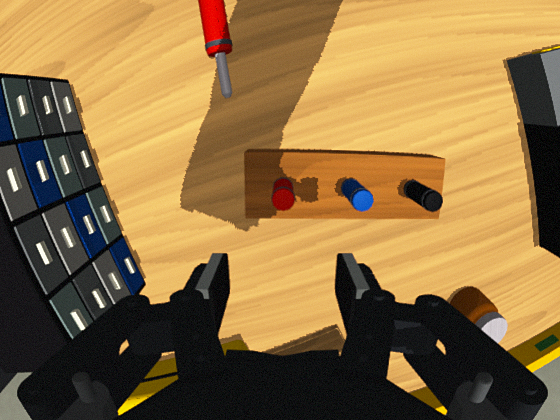

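The red pin's cap shows at about (283,200), where it was predicted, so I descend straight onto it.

{"name": "move_arm", "arguments": {"deltas": [[0.6,0.5,1.5,34,0,0,0],[0.6,0,0,34,0,0,0],[0.6,0,0,34,0,0,0],[0.6,0,0,34,0,0,0],[0.6,0,0,22,0,0,0],[0.6,0,0,8,0,0,0],[0,0,0,0,0,0,0],[0,0,0,0,0,0,0],[0,0,0,0,0,0,0],[0,0,0,0,0,0,0]]}}

```text
clock: 3.9
eef_pos: [0.493, -0.377, 0.076]
tool_rot: [0.154, 0.988, -0.001, 0.002]
ft_force: [0.2, 0.1, -1.1]
grip_width: 0.0188
grasp_force: 58.5
```

{"name": "move_arm", "arguments": {"deltas": [[0,0,0,0,0,0,0],[0,0,0,0,0,0,0],[0,0,0,0,0,0,0]]}}

```text
clock: 4.15
eef_pos: [0.493, -0.377, 0.0758]
tool_rot: [0.154, 0.988, -0.001, 0.002]
ft_force: [0.6, 0.5, 5.9]
grip_width: 0.0187
grasp_force: 59.2
```

{"name": "move_arm", "arguments": {"deltas": [[0,0,0,-20,0,0,0],[0,0,0,-30,0,0,-5.6],[0,0,0,-30,0,0,-5.6],[0,0,0,-30,0,0,-5.6],[0,0,0,-22,0,0,-5.5],[0,0,20,0,0,0,0],[0,0,36,0,0,0,0],[0,0,36,0,0,0,0],[0,0,36,0,0,0,0],[0,0,36,0,0,0,0]]}}

```text
clock: 4.98
eef_pos: [0.4781, -0.2113, 0.2057]
tool_rot: [-0.04, 0.999, -0.0, 0.0]
ft_force: [0.5, 0.7, -0.7]
grip_width: 0.0182
grasp_force: 59.4
```

{"name": "move_arm", "arguments": {"deltas": [[0,0.6,36,0,0,0,0],[0,0.6,36,0,0,0,0],[0,0.6,36,0,0,0,0],[0,0.6,36,0,0,0,0],[0,0.6,36,0,0,0,0],[0,0.6,36,0,0,0,0],[0,0.6,36,0,0,0,0],[0,0.6,36,0,0,0,0],[0,0.6,36,0,0,0,0],[0,0.6,36,0,0,0,0]]}}

```text
clock: 5.82
eef_pos: [0.4432, 0.1474, 0.206]
tool_rot: [-0.04, 0.999, 0.0, 0.001]
ft_force: [-0.6, 0.2, -0.9]
grip_width: 0.0184
grasp_force: 59.4
```

{"name": "move_arm", "arguments": {"deltas": [[0,0,10,0,0,0,0],[0,0,0,0,0,0,0],[0,0,0,0,0,0,0]]}}

```text
clock: 6.07
eef_pos: [0.4427, 0.1558, 0.2055]
tool_rot: [-0.041, 0.999, -0.0, 0.0]
ft_force: [0.5, -0.2, -0.2]
grip_width: 0.0187
grasp_force: 59.4
```

Run:
```python
from h import *
o=bot.get_obs();c=bot.calibration("wrist");im=bot.camera("wrist");cv2.imwrite("pics/w2.png",im)
M=R.from_quat(o["tool_rot"]).as_matrix();print(o["clock"],o["eef_pos"],o["grip_width"],o["ft_force"],M.round(3))
print("exp socket",proj("wrist",(.4445,.1608,.07),c))
tp=o["eef_pos"]+M[:,2]*.069;print("tip",tp,proj("wrist",tp,c),"top",proj("wrist",o["eef_pos"]-M[:,2]*.026,c))
hsv=cv2.cvtColor(im,cv2.COLOR_BGR2HSV)
m=(((hsv[...,0]<8)|(hsv[...,0]>172))&(hsv[...,1]>120)&(hsv[...,2]>60)).astype(np.uint8)
n,l,s,cc=cv2.connectedComponentsWithStats(m)
for i in range(1,n):
    if s[i,4]>20: print(s[i],np.round(cc[i],1),atz("wrist",cc[i],.07,c).round(4))
```

```text
6.0667 [0.4426783  0.15580771 0.20548864] 0.018686475560832784 [ 0.47947399 -0.24068137 -0.18150324] [[-0.997 -0.082  0.   ]
 [-0.082  0.997 -0.001]
 [-0.    -0.001 -1.   ]]
exp socket [287.78705191 203.45844132]
tip [0.44269863 0.1557678  0.13648865] [282.08668508 226.2882246 ] top [282.1537359  305.22123582]
[268 183  40  39 554] [287.6 201.6] [0.4429 0.1605 0.07  ]
[ 261  233   43   46 1382] [281.7 254.6] [0.4925 0.1595 0.07  ]
[ 258  274   49   48 1845] [282. 297.] [0.5373 0.1633 0.07  ]
```

View pics/w2.png

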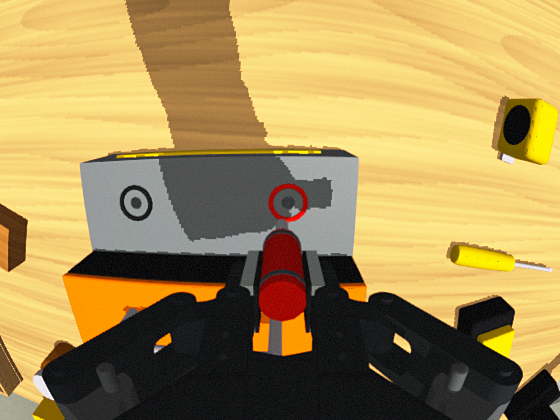

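The red ring is centred at about (288,202) with the pin's foot just below it, at about (283,225). I correct sideways and go down to 10 mm above the ledge.

{"name": "move_arm", "arguments": {"deltas": [[0,-1.2,4.9,0,0,0,0],[0,0,0,25,0,0,0],[0,0,0,25,0,0,0],[0,0,0,6,0,0,0],[0,0,0,0,0,0,0],[0,0,0,0,0,0,0]]}}

```text
clock: 6.62
eef_pos: [0.4439, 0.16, 0.1497]
tool_rot: [-0.039, 0.999, -0.0, -0.0]
ft_force: [-0.2, -0.0, -0.1]
grip_width: 0.0185
grasp_force: 59.4
```

Run:
```python
from h import *
o=bot.get_obs();c=bot.calibration("wrist");im=bot.camera("wrist")
cv2.imwrite("pics/w3.png",cv2.resize(im[150:310,210:350],None,fx=3.5,fy=3.5,interpolation=3))
M=R.from_quat(o["tool_rot"]).as_matrix();print(o["clock"],o["eef_pos"],M.round(3))
print("exp socket",proj("wrist",(.4435,.1607,.07),c))
tp=o["eef_pos"]+M[:,2]*.069;print("tip",tp,proj("wrist",tp,c))
hsv=cv2.cvtColor(im,cv2.COLOR_BGR2HSV)
m=(((hsv[...,0]<8)|(hsv[...,0]>172))&(hsv[...,1]>120)&(hsv[...,2]>60)).astype(np.uint8)
n,l,s,cc=cv2.connectedComponentsWithStats(m)
for i in range(1,n):
    if s[i,4]>20: print(s[i],np.round(cc[i],1))
```

```text
6.6167 [0.44386169 0.15998223 0.14971868] [[-0.997 -0.079 -0.   ]
 [-0.079  0.997 -0.   ]
 [ 0.    -0.    -1.   ]]
exp socket [283.15204789 220.84548781]
tip [0.44384043 0.15997221 0.08071869] [282.06530796 226.27437518]
[259 197  49  42 680] [283.2 215.1]
[ 261  233   43   46 1388] [281.7 254.6]
[ 258  274   49   48 1883] [282.  297.3]
```

View pics/w3.png

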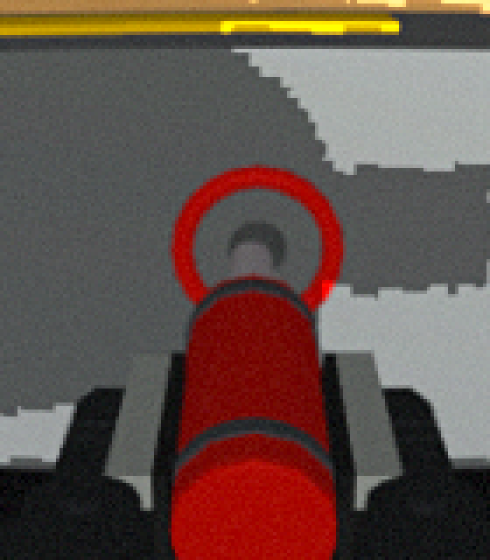

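Run:
```python
from h import *
a=cv2.imread("pics/w2.png").astype(int);b=bot.camera("wrist").astype(int)
d=abs(a-b).sum(2)
print("cols 274-292");
for y in range(208,240): print(y,d[y,274:293], b[y,282].tolist(),a[y,282].tolist())
c=bot.calibration("wrist");o=bot.get_obs();p=o["eef_pos"]
for dx in(0,-.0015,-.003):
  for L in(.069,.073): print(dx,L,proj("wrist",p+[dx,0,-L],c).round(1),"shoulder",proj("wrist",p+[dx,0,-L+.035],c).round(1))
  print("top",proj("wrist",p+[dx-.01,0,.026],c).round(1),proj("wrist",p+[dx+.01,0,.026],c).round(1))
```

```text
cols 274-292
208 [ 96  14   9  15  13  14  16   4  10  14  22  38  61  61  83  44  44  50
 236] [91, 86, 84] [88, 91, 86]
209 [160  48   6   6  11  17   9   9  11  12   5  25   4  35  14  45  53 152
 274] [84, 86, 83] [83, 82, 77]
210 [229  97   7  19   6  14  25   8  17   9   9  15   4  28   6 159 172 189
 246] [87, 87, 86] [83, 82, 78]
211 [247 169  74  10  17   9   6   3   8  13  16   6   5  19   8 162 244 237
 251] [81, 80, 76] [82, 83, 80]
212 [253 234 175  65   9  18  65  51  58  57  43  22  24  31  30 122 188 213
 264] [61, 60, 60] [81, 80, 78]
213 [249 250 227 146  57  60  77  87  57  57  63  92  88  60  13   8  23 141
 226] [62, 60, 56] [81, 80, 74]
214 [253 248 239 215 154  70  41  48 101  51  74  75  60  70  66  10   7 135
 255] [48, 49, 48] [87, 84, 75]
215 [209 231 230 223 211 191 131  56  46  54  89  46  59  87  87  57   9 155
 230] [61, 62, 61] [68, 68, 94]
216 [117 198 204 208 219 200 213 211 152  86  45  53  80  48  65  70  42 148
 110] [57, 57, 59] [15, 20, 132]
217 [ 19  99 172 204 216 217 227 225 202 207 186 179 152 139 103 165 235 253
 294] [52, 53, 49] [9, 9, 16
[... 1932 characters left out ...]
  9 19 14 22  9 10 22  9] [2, 9, 118] [0, 0, 111]
237 [17 21 12 32 18 12 24 16 29 30 19 22 31  9 19 17 32 15 11] [7, 13, 120] [0, 0, 111]
238 [13 47 35 16  9 17  5 14 22 12 22 25 21 28 28  7 35 24 16] [0, 5, 115] [6, 17, 119]
239 [14 38 14 11 11 40 25 14 42  6 13 11 25 11 24 13 17 17 28] [1, 4, 115] [16, 24, 122]
0 0.069 [282. 226.] shoulder [282.1 246.5]
0 0.073 [282.  224.1] shoulder [282.1 243.8]
top [284.3 283.3] [280.3 325.6]
-0.0015 0.069 [282.2 223.9] shoulder [282.3 244. ]
-0.0015 0.073 [282.2 222. ] shoulder [282.3 241.4]
top [284.7 279.9] [280.6 322.7]
-0.003 0.069 [282.4 221.7] shoulder [282.5 241.6]
-0.003 0.073 [282.4 219.9] shoulder [282.5 238.9]
top [285.  276.4] [280.8 319.7]
```

{"name": "move_arm", "arguments": {"deltas": [[0,-1.6,1.2,0,0,0,0],[0,0,0,5,0,0,0],[0,0,0,5,0,0,0],[0,0,0,4,0,0,0],[0,0,0,4,0,0,0],[0,0,0,0,0,0,0]]}}

```text
clock: 7.22
eef_pos: [0.4443, 0.1617, 0.1301]
tool_rot: [-0.04, 0.999, -0.0, -0.001]
ft_force: [-0.3, -0.0, -1.4]
grip_width: 0.0187
grasp_force: 59.4
```

{"name": "move_arm", "arguments": {"deltas": [[0,0,0,6,0,0,0],[0,0,0,6,0,0,0],[0,0,0,6,0,0,0],[0,0,0,2,0,0,0],[0,0,0,0,0,0,0]]}}

```text
clock: 7.63
eef_pos: [0.4444, 0.1618, 0.1104]
tool_rot: [-0.04, 0.999, -0.0, -0.001]
ft_force: [-0.5, 0.2, -0.5]
grip_width: 0.0185
grasp_force: 59.4
```

{"name": "move_arm", "arguments": {"deltas": [[0,0,0,2,0,0,0],[0,0,0,1,0,0,0],[0,0,0,0,0,0,0]]}}

```text
clock: 7.88
eef_pos: [0.4451, 0.162, 0.1082]
tool_rot: [-0.04, 0.999, -0.0, -0.0]
ft_force: [-1.2, 0.2, 0.6]
grip_width: 0.0185
grasp_force: 59.4
```

{"name": "move_arm", "arguments": {"deltas": [[0,0,0,2,0,0,0],[0,0,0,0,0,0,0]]}}

```text
clock: 8.05
eef_pos: [0.445, 0.162, 0.1062]
tool_rot: [-0.04, 0.999, -0.0, -0.0]
ft_force: [0.4, 0.5, -0.1]
grip_width: 0.0181
grasp_force: 59.4
```

{"name": "move_arm", "arguments": {"deltas": [[0,0,0,2,0,0,0],[0,0,0,0,0,0,0]]}}

```text
clock: 8.22
eef_pos: [0.4449, 0.1619, 0.104]
tool_rot: [-0.04, 0.999, -0.0, -0.0]
ft_force: [-0.4, 0.0, -0.7]
grip_width: 0.0187
grasp_force: 59.4
```

{"name": "move_arm", "arguments": {"deltas": [[0,0,0,2,0,0,0],[0,0,0,0,0,0,0]]}}

```text
clock: 8.38
eef_pos: [0.4452, 0.162, 0.1037]
tool_rot: [-0.04, 0.999, 0.0, 0.0]
ft_force: [-3.2, -1.3, 8.8]
grip_width: 0.0187
grasp_force: 60.9
```

{"name": "move_arm", "arguments": {"deltas": [[0,0,0,1.5,0,0,0],[0,0,0,0,0,0,0]]}}

```text
clock: 8.55
eef_pos: [0.4453, 0.162, 0.1036]
tool_rot: [-0.04, 0.999, 0.0, 0.001]
ft_force: [-6.0, -2.4, 19.4]
grip_width: 0.0186
grasp_force: 62.1
```

Contact came at TCP z 0.104, as predicted for fully home. I relax the push, release and retreat straight up.

{"name": "move_arm", "arguments": {"deltas": [[0,0,0,-3,0,0,0],[0.6,0,0,0,0,0,0],[0.6,0,0,0,0,0,0],[0.6,0,0,0,0,0,0],[0.6,0,0,0,0,0,0],[0.6,0,0,0,0,0,0],[0.6,0,0,-30,0,0,0],[0.6,0,0,-40,0,0,0],[0.6,0,0,-40,0,0,0],[0.6,0,0,-20,0,0,0]]}}

```text
clock: 9.38
eef_pos: [0.4466, 0.1625, 0.2382]
tool_rot: [-0.04, 0.999, 0.001, 0.003]
ft_force: [1.5, 0.9, -0.0]
grip_width: 0.0513
grasp_force: 0.0
```

Run:
```python
from h import *
o=bot.get_obs();c=bot.calibration("wrist");im=bot.camera("wrist");cv2.imwrite("pics/w4.png",im)
print(o["clock"],o["eef_pos"],R.from_quat(o["tool_rot"]).as_matrix().round(3))
for z in(.07,.13): print(z,proj("wrist",(.4435,.1607,z),c))
print("bar",proj("wrist",(.5297,.0974,.1735),c))
```

```text
9.3833 [0.44664049 0.1625432  0.23816849] [[-0.997 -0.08   0.005]
 [-0.08   0.997  0.002]
 [-0.006  0.002 -1.   ]]
0.07 [280.1080158  188.04922163]
0.13 [279.79331565 204.98265188]
bar [188.50554131 322.37940708]
```

View pics/w4.png

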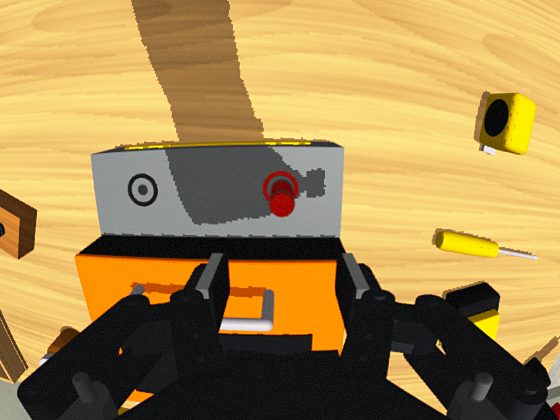

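The pin stands home and upright: its cap is at (281,204), where (280,205) was expected. Next I turn the gripper 90° and go to the bar.

{"name": "move_arm", "arguments": {"deltas": [[0.6,0,0,-2,0,0,6.9],[0.6,0,0,0,0,0,6.9],[0.6,0,0,0,0,0,6.9],[0.6,0,0,0,0,0,6.9],[0.6,0,0,0,0,0,6.9],[0.6,0,0,0,0,0,6.9],[0.6,0,0,0,0,0,6.9],[0.6,0,0,0,0,0,6.9],[0.6,0,0,0,0,0,6.9],[0.6,0,0,0,0,0,6.9]]}}

```text
clock: 10.27
eef_pos: [0.4449, 0.1619, 0.2351]
tool_rot: [0.535, 0.845, -0.0, -0.0]
ft_force: [0.6, 0.6, -0.5]
grip_width: 0.051
grasp_force: 0.0
```

{"name": "move_arm", "arguments": {"deltas": [[0.6,0,0,0,0,0,7],[0.6,0,0,0,0,0,7],[0.6,0,0,0,0,0,7],[0.6,-18,19,0,0,0,0],[0.6,-18,19,0,0,0,0],[0.6,-18,19,0,0,0,0],[0.6,-18,20,0,0,0,0],[0.6,0,0,0,0,0,0],[0.6,0,0,0,0,0,0]]}}

```text
clock: 11.02
eef_pos: [0.528, 0.0955, 0.2346]
tool_rot: [0.679, 0.734, -0.001, -0.001]
ft_force: [-0.0, 0.1, 0.1]
grip_width: 0.0512
grasp_force: 0.0
```

Run:
```python
from h import *
o=bot.get_obs();c=bot.calibration("wrist");im=bot.camera("wrist");cv2.imwrite("pics/w5.png",im)
print(o["clock"],o["eef_pos"],o["joint_pos"].round(2),R.from_quat(o["tool_rot"]).as_matrix().round(3))
for s in(-60,0,60): print("bar",s,proj("wrist",(.5297-.0785*s/1e3,.0974+.997*s/1e3,.1735),c))
```

```text
11.0167 [0.52799211 0.09550047 0.2345713 ] [0.18 0.32 0.1  1.35 0.   1.67] [[-0.078  0.997 -0.002]
 [ 0.997  0.078 -0.   ]
 [-0.    -0.002 -1.   ]]
bar -60 [283.80301443 308.33558666]
bar 0 [283.90732977 228.79000813]
bar 60 [283.92811989 133.16552008]
```

View pics/w5.png

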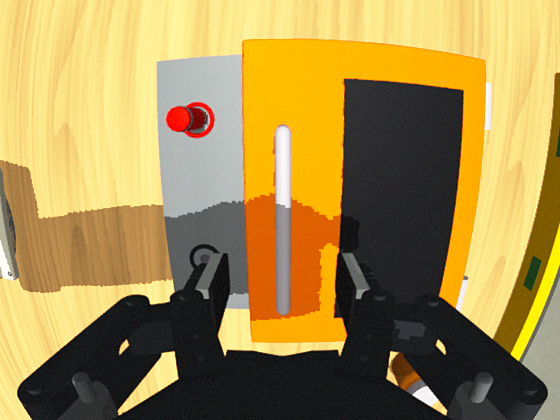

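The bar runs at x ≈ 283 from row 126 to row 315, as predicted and centred between the fingers. I descend and close on it.

{"name": "move_arm", "arguments": {"deltas": [[0.6,0,1.2,30,0,0,0],[0.6,0,0,30,0,0,0],[0.6,0,0,12,0,0,0],[0.6,0,0,0,0,0,0],[0,0,0,0,0,0,0],[0,0,0,0,0,0,0],[0,0,0,0,0,0,0],[0,0,0,0,0,0,0],[0,0,0,0,0,0,0],[0,0,0,0,0,0,0]]}}

```text
clock: 11.9
eef_pos: [0.5283, 0.0969, 0.1656]
tool_rot: [0.678, 0.735, 0.001, -0.0]
ft_force: [-4.6, 0.3, 6.2]
grip_width: 0.0079
grasp_force: 58.6
```

Run:
```python
import numpy as np
# bar offset from hinge: (-170,53) ; tool y=box +x, tool z down
a=np.radians(np.linspace(0,45,17));x=-170*np.cos(a)+53*np.sin(a);z=170*np.sin(a)+53*np.cos(a)
print(np.c_[np.diff(x),-np.diff(z)].round(1).tolist(),x[-1]-x[0],z[-1]-z[0])
```

```text
[[2.8, -8.3], [3.2, -8.1], [3.6, -8.0], [4.0, -7.8], [4.4, -7.6], [4.7, -7.3], [5.1, -7.1], [5.4, -6.8], [5.8, -6.6], [6.1, -6.3], [6.4, -6.0], [6.7, -5.7], [6.9, -5.3], [7.2, -5.0], [7.4, -4.6], [7.6, -4.2]] 87.26850660117393 104.68481220460009
```

{"name": "move_arm", "arguments": {"deltas": [[0,0,2.8,-8.3,0,0,0],[0,0,3.2,-8.1,0,0,0],[0,0,3.6,-8.0,0,0,0],[0,0,4.0,-7.8,0,0,0],[0,0,0,0,0,0,0],[0,0,0,0,0,0,0]]}}

```text
clock: 12.4
eef_pos: [0.5409, 0.0979, 0.1968]
tool_rot: [0.678, 0.735, -0.001, -0.002]
ft_force: [-6.4, 3.1, -0.5]
grip_width: 0.0078
grasp_force: 58.8
```

Forces are low, so I continue along the arc.

{"name": "move_arm", "arguments": {"deltas": [[0,0,4.4,-7.6,0,0,0],[0,0,4.7,-7.3,0,0,0],[0,0,5.1,-7.1,0,0,0],[0,0,5.4,-6.8,0,0,0],[0,0,5.8,-6.6,0,0,0],[0,0,6.1,-6.3,0,0,0],[0,0,0,0,0,0,0]]}}

```text
clock: 12.98
eef_pos: [0.5724, 0.1004, 0.2407]
tool_rot: [0.678, 0.735, -0.0, -0.001]
ft_force: [-12.2, 0.8, 7.4]
grip_width: 0.0077
grasp_force: 59.5
```

{"name": "move_arm", "arguments": {"deltas": [[0,0,6.4,-6.0,0,0,0],[0,0,6.7,-5.7,0,0,0],[0,0,6.9,-5.3,0,0,0],[0,0,7.2,-5.0,0,0,0],[0,0,7.4,-4.6,0,0,0],[0,0,7.6,-4.2,0,0,0],[0,0,0,0,0,0,0],[0,0,0,0,0,0,0],[0,0,0,0,0,0,0],[0,0,0,0,0,0,0]]}}

```text
clock: 13.82
eef_pos: [0.6167, 0.1039, 0.2735]
tool_rot: [0.678, 0.735, 0.003, 0.002]
ft_force: [-6.9, 1.1, 11.1]
grip_width: 0.0074
grasp_force: 61.4
```

Run:
```python
from h import *
o=bot.get_obs();p=o["eef_pos"];q=p-np.array([.5283,.0969,.1656]);x=-.170+q[0]*.997+q[1]*.0785;z=.053+q[2]
print(o["clock"],p,o["ft_force"],o["grasp_force"],o["grip_width"],"r",np.hypot(x,z),np.hypot(.17,.053),"ang",np.degrees(np.arctan2(z,-x)-np.arctan2(.053,.17)))
cv2.imwrite("pics/s2.png",bot.camera("scene"));
```

```text
13.8167 [0.6167175  0.10393673 0.27349687] [-6.86425863  1.09407521 11.12239215] 61.4423006772995 0.007408792645156493 r 0.1802685202019888 0.1780702108720041 ang 45.87854364441166
```

View pics/s2.png

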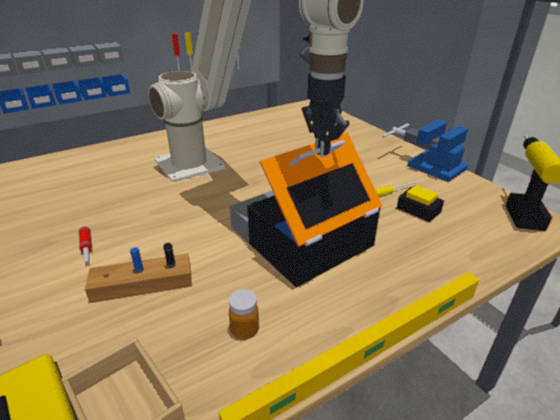

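The scene view shows the lid held at about 45° and the rack's red hole empty. The larger red look-alike, now at about (85,243), seems to lie differently than before, so I check that and the stillness before handing in.

Run:
```python
from h import *
a=cv2.imread("pics/scene0.png");b=cv2.imread("pics/s2.png")
cv2.imwrite("pics/cmp.png",cv2.resize(np.hstack([a[200:310,50:200],b[200:310,50:200]]),None,fx=2.5,fy=2.5,interpolation=3))
bot.camera("top")
for q in ["jar","driver","tape","pack","black_mid","blue_mid","red_mid"]: print(q,[(round(d["conf"],2),[int(v) for v in d["rect"]]) for d in bot.outline_of(q,"top")[:3]])
o=bot.get_obs();print(o["clock"],o["eef_pos"],abs(o["joint_vel"]).max(),o["ft_force"],o["grasp_force"])
```

```text
jar [(0.75, [338, 126, 24, 25])]
driver []
tape [(0.61, [125, 264, 24, 30])]
pack [(0.61, [113, 155, 35, 41])]
black_mid [(0.65, [370, 210, 14, 9])]
blue_mid [(0.6, [395, 219, 15, 9])]
red_mid [(0.71, [259, 139, 44, 58]), (0.66, [416, 266, 21, 50])]
14.2667 [0.61666641 0.10396218 0.27346361] 0.0018401778302076413 [-5.72459763  0.82139469 10.96611232] 61.43300771713257
```

View pics/cmp.png

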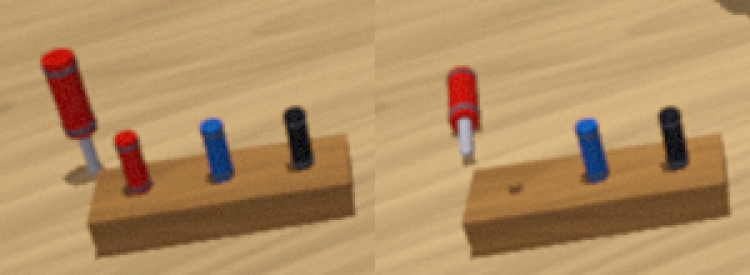

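```bash
python3 -c "
from workcell import bot
print(bot.job_done())"
```

```text
the job is handed in; nothing more can be done
None
```

I handed the job in with the red pin home and upright in the red-ringed socket and the lid held still at about 45° (46° from the arm's position). The judge gave no verdict, and the larger red look-alike beside the rack toppled during the run (cause unknown); I left it lying on the bench.

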